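# Dip-check the red paint can

### The arm

A 6-joint arm with a two-finger parallel gripper is mounted at the origin on the work surface. World frame = base frame: x ahead of the robot, y to its left, z up, the work surface at z = 0. Lengths are in m, angles in rad, forces in N, time in s.
With the tool pointing down it reaches from about 0.3 to 0.775 m from the base axis. Payload 14.6 kg.
Tool frame: the origin (TCP) lies midway between the tips of the shut fingers; the grasp point (between the pads) lies 19 mm behind it (ctrl.grip_depth is the z of the grasp point in the tool frame, in m); z points along the fingers, y is the line along which they close (so a half turn about z gives the same grasp; the last joint's range is limited). The gripper opens to 94 mm and grips with 3 to 60 N. Pads are 16 mm wide; open, the fingers measure 119 mm over their backs; the gripper's body (75 mm by 177 mm) begins 78 mm behind the grasp point.
Start: joints at [1.268, 0.3, 1.521, -0, 1.321, -0.067], TCP at [0.128, 0.535, 0.205] pointing down, gripper open.
Joint ranges: [-3.03, 3.03], [-0.79, 2.21], [0.23, 2.52], [-1.04, 4.18], [0, 3.07], [-2.55, 2.55]. Speed limits (rad/s): [2.22, 2.22, 2.57, 3.14, 3.14, 3.14].

### API

Orientations are given as [roll, pitch, yaw] about the fixed x, y, z axes, in that order (R = Rz(yaw) Ry(pitch) Rx(roll)).
In Python, from station import ctrl gives the robot as it stands. The module is installed in compiled form; this text tells all that it offers.
- The arm moves only by the tool carry_out, never from a script. Its argument "commands" is a list of rows, each a list of 3 entries, a list of its own where there are three numbers: the closure, from 0 (fully open) to 1 (shut), then the shift along the tool's x, y, z in mm, then the turn, a rotation vector about the tool's x, y, z in rad. In form: [[gripper, [tx, ty, tz], [wx, wy, wz]], ...]. A call has 1 to 10 rows; each row shifts and turns the commanded pose from where the row before left it, along the tool's axes as they then stand; what a row does not reach is not made up. A row lasts 1/8 s, in which the tool goes at most 62.5 mm and 10.7 degrees, less where a joint would pass 70% of its speed; a pose out of reach is approached as far as the arm can. A call with a gripper value outside its range is refused whole. The fingers move at their own pace and stop on an object; "squeeze" is the grip in N (left out, the last holds). Time passes only in rows, so rows that do not move let the fingers close. It gives the time, the measured TCP pose, the force, the opening and the grip force at its end, in the units of the state.
- ctrl.get_obs(): the state, without advancing time (a new reading comes with each control period).
- ctrl.camera(name): name is "side" or "top" or "wrist"; returns a dict with "img" (400x640x3 uint8, blue, green, red), "camera_matrix" (3x3 intrinsics, pixels), "k1" (the pictures are not rectified: a ray, as slopes to the right and down, at radius r is drawn at 1 + k1 r^2 times it, then the intrinsics apply), "rvec" (rotation vector, rad) and "tvec" (3), from world to camera coordinates, as OpenCV has them. Camera axes: x right, y down, z forward; pixel columns grow to the right and rows downward; lengths in m; the calibration is good to about 2 mm. A picture is of the moment at which its call begins. There is no depth.
- ctrl.hand_in(): hands the job in; it is judged then, once.
Trained networks look in the newest picture that a camera, given by its name, has taken for a name from the list of things; names that differ only in an ending like _2 or _b are one class to them, and where a whole thing is asked for, a point or a joint stands for the part that bears it (a point fixed in the world has none). Each returns a list of dicts, best first, with "score" (0 to 1); they miss things now and then, are a little off and sometimes report something else, mostly with a low value. They report only what shows in the picture. A call takes as long as a camera call.
- ctrl.outline_of(thing, camera): "region" (400x640 bool, what is visible of it).
- ctrl.place_of(thing, camera): "at" ([x, y, z] in m, in world coordinates, good to about 4 mm: a listed point, or the origin of a listed thing).
The state is a dict: "time_s": time; "qpos": joint angles; "joint_vel": joint speeds; "tau": joint torques, N m; "ee_pos": TCP position; "eef_rot": TCP orientation; "force": force on the tool from outside, world axes, zero at the start; "moment": the same for the moment, N m; "grip_width": finger opening in m; "grip_force": force on a finger pad.
Only numpy, scipy, OpenCV 4.12 (cv2) and the standard library are available. Lean on these libraries where they do the work, as an engineer would, in place of code of your own. Each camera call takes 0.05 s, during which the arm holds its last target. There are 200 camera calls.

### The job

Check how full the red paint can is: take the yellow-handled gauge rod from its sloping stand, push it down the tube of the red can until its collar stops on the tube's rim, then draw it right out and present it for reading: rod level, its tip over the white reading card, about 100 mm above it. Finish while still holding it steady like that, not putting it down or letting go; keep the rod out of the blue can and leave the other things on the table as they are.

Things in the scene. Friction and masses are not known exactly. Their poses are not given: they have to be found in the camera images.
- rod_grip (a point): centre of the gauge rod's yellow handle, 16 mm (x) by 24 mm (y) by 80 mm (z). The rod's z axis runs from tip to handle. Rod loose, about 85 g, 185 mm long; this point is 45 mm from the collar's underside, 145 mm from the tip. At the start the rod lies in an open channel at 45 degrees, handle up, x axis level, so the sides 16 mm apart stand upright: lift it straight up
- rod_collar (a point): centre of the underside of the rod's brass collar (disc 32 mm across, 5 mm thick, between shaft and handle); same axes as the rod. The steel shaft, 8 mm round, starts here and runs 100 mm to the tip. The rod balances 15 mm below here
- rod_tip (a point): the rod's free lower end, centre of its tip (black rings near it, end tapered to 4 mm over 5 mm); same axes as the rod
- stand: fixed wooden stand of the rod, base 70 mm (x) by 100 mm (y), 12 mm thick, origin under its centre on the table. Its channel falls at 45 degrees towards its +y; at the start the rod's collar rests on the channel's upper end, 100 mm up and 35 mm to -y of the origin, and its handle sticks out clear beyond, with nothing beneath it
- red_can: fixed white can, 90 mm (x) by 80 mm (y), 85 mm tall, with a red label and a red upright tube in the middle of its top; origin at the centre of its underside on the table, z up
- red_can_mouth (a point): centre of the rim of the red can's upright tube, 110 mm above the table. Tube 14 mm inside and 22 mm outside, flared at the top 10 mm to 21 mm inside and 29 mm outside; it is 102 mm deep, so that the rod's collar meets the rim just before the tip would reach the bottom
- blue_can: the same can with a blue label and blue tube, not to be dipped; fixed; origin at the centre of its underside. The two cans may be either way round
- blue_can_mouth (a point): centre of the rim of the blue can's tube, 110 mm above the table
- card_center (a point): centre of the top face of the white reading card with a green border, 100 mm (x) by 140 mm (y), 2 mm thick, lying fixed on the table
- glue_stick: loose standing glue stick, 27 mm across, 86 mm tall, white with orange cap; origin under its centre
- tumbler: loose black drinking tumbler, 78 mm across, 182 mm tall; origin under its centre
- pencil_cup: loose blue cup 72 mm across, 95 mm tall, with pencils up to 165 mm; origin under its centre
- scissors: loose blue-handled scissors lying flat, 150 mm long (x), origin under the middle
- tape: loose roll of clear tape lying flat, 90 mm across, 20 mm high, origin under its centre
- stapler: loose red and black stapler, 130 mm long (x), 36 mm wide, 55 mm high, origin under its centre

How it is judged:
On the way, in this order (a step that is already met when the one before it is completed fails the run):
1. the rod, held, stands in the red can's tube with its collar stopped on the rim (within 3 mm) (z of rod_collar in the frame of red_can_mouth below 0.003 m and horizontal distance between rod_collar and red_can_mouth below 0.007 m and angle between rod_tip's own z axis and vertical below 0.15 rad and contact force between the fingers and rod above 1 N), for 0.2 s.
2. the rod is drawn right out, its tip above the tube, in the gripper (z of rod_tip in the frame of red_can_mouth above 0.005 m and contact force between the fingers and rod above 1 N), for 0.1 s.
At the end, for the whole second after the job is handed in: the rod is in the gripper, still, touching neither cans, stand nor glue stick, level within 10 degrees, its tip over the card (inside its edges) and 60 to 150 mm above it (angle between rod_tip's own z axis and vertical between 1.396 and 1.745 rad and x of rod_tip in the frame of card_center between -0.05 and 0.05 m and y of rod_tip in the frame of card_center between -0.07 and 0.07 m and z of rod_tip in the frame of card_center between 0.06 and 0.15 m and contact force between the fingers and rod above 1 N and contact force between rod and red_can below 0.1 N and contact force between rod and blue_can below 0.1 N and contact force between rod and stand below 0.1 N and contact force between rod and glue_stick below 0.1 N and linear speed of rod below 0.02 m/s and angular speed of rod below 0.15 rad/s); the arm keeps its last pose, push and grip.
It fails at once if the rod's tip enters the blue can's tube (horizontal distance between rod_tip and blue_can_mouth below 0.012 m and z of rod_tip in the frame of blue_can_mouth below -0.005 m).
It fails at once if the glue stick, tumbler or pencil cup is pushed away (30 mm) or tipped over (distance of any of glue_stick, tumbler, pencil_cup from where it was at the start of the episode above 0.03 m or angle between any of glue_stick, tumbler, pencil_cup's own z axis and vertical above 0.5 rad).
It fails at once if the scissors, tape or stapler are pushed away (30 mm) (distance of any of scissors, tape, stapler from where it was at the start of the episode above 0.03 m).
It also fails if it takes over 54 s, if anything falls off the work surface, if the arm or the gripper's body presses on something with over 40 N, if the wrist force passes 120 N, or if a joint passes its speed limit or range.

## Working session

There is one attempt and no reset: what is moved stays moved. The work goes in short steps, Python scripts to look and compute and a tool call to move; the robot and the scene stay as the last step left them, time stands still between calls to the robot, and variables do not carry over. Pictures are saved under pics/ and viewed, at most 10 in all, crops included, and the job is handed in when it is done.

Besides the shell and the picture viewer there is one more tool, called after "Call:" by a JSON object that holds its "fn" and its "kwargs", one argument or row to a line. carry_out: Moves the arm, as the interface text tells. Its arguments: {"type":"object","properties":{"commands":{"type":"array","items":{"type":"array"}},"squeeze":{"type":"number"}},"required":["commands"]}

```bash
mkdir -p pics
python3 - <<'E'
from station import ctrl
import cv2,numpy as np
for c in ["side","top"]:
    p=ctrl.camera(c); cv2.imwrite(f"pics/{c}0.png",p["img"])
    R=cv2.Rodrigues(p["rvec"])[0]; print(c,"cam at",(-R.T@p["tvec"].ravel()).round(3))
    for t in ["rod_grip","rod_collar","rod_tip","stand","red_can","red_can_mouth","blue_can_mouth","card_center","glue_stick","tumbler","pencil_cup","scissors","tape","stapler"]:
        print(t,[(np.round(d["at"],3).tolist(),round(d["score"],2)) for d in ctrl.place_of(t,c)[:2]])
o=ctrl.get_obs();print(o,ctrl.grip_depth)
E
```

```text
side cam at [ 0.112 -0.732  0.807]
rod_grip [([0.487, -0.392, 0.133], 0.96)]
rod_collar [([0.478, -0.356, 0.101], 0.93)]
rod_tip [([0.475, -0.287, 0.033], 0.56)]
stand [([0.479, -0.324, -0.0], 0.66)]
red_can [([0.662, 0.14, -0.002], 0.62)]
red_can_mouth [([0.658, 0.147, 0.108], 0.91)]
blue_can_mouth [([0.642, -0.097, 0.11], 0.57)]
card_center [([0.456, 0.07, 0.006], 0.89), ([0.474, -0.287, 0.034], 0.5)]
glue_stick [([0.444, -0.131, -0.002], 0.72)]
tumbler [([0.631, 0.392, 0.001], 0.85)]
pencil_cup [([0.748, -0.204, -0.001], 0.98), ([0.456, 0.39, -0.001], 0.68)]
scissors [([0.269, 0.316, 0.001], 0.59)]
tape [([0.461, 0.391, -0.002], 0.48)]
stapler [([0.67, -0.406, 0.002], 0.71)]
top cam at [ 0.366 -0.026  1.206]
rod_grip [([0.482, -0.387, 0.131], 0.57)]
rod_collar [([0.485, -0.356, 0.096], 0.76), ([0.458, 0.391, 0.0], 0.65)]
rod_tip [([0.47, -0.288, 0.026], 0.59), ([0.67, -0.407, 0.002], 0.55)]
stand []
red_can [([0.659, 0.147, 0.001], 0.69), ([0.458, 0.389, 0.002], 0.27)]
red_can_mouth [([0.661, 0.144, 0.109], 0.93), ([0.639, -0.096, 0.005], 0.38)]
blue_can_mouth [([0.638, -0.097, 0.
[... 332 characters left out ...]
71, -0.405, 0.001], 0.64)]
{'time_s': 1.5, 'qpos': array([ 1.26840612e+00,  2.99869021e-01,  1.52101033e+00, -5.72516822e-06,
        1.32069752e+00, -6.66160840e-02]), 'joint_vel': array([-0.00110052, -0.00019192,  0.00106573,  0.00110059,  0.00064326,
        0.0022423 ]), 'tau': array([ 5.08461471e-04, -5.31651521e+01, -3.52925456e+01,  7.08464300e-02,
        2.12591555e-02, -8.83095367e-05]), 'ee_pos': array([0.12848668, 0.53476798, 0.20545821]), 'eef_rot': array([3.14157727e+00, 6.58542683e-06, 2.90581995e+00]), 'force': array([ 0.61667322, -0.1190432 , -0.18470948]), 'moment': array([ 0.04896157, -0.02062311, -0.00735091]), 'grip_force': 0.0, 'grip_width': 0.09418838081398404} -0.0188
```

View pics/side0.png

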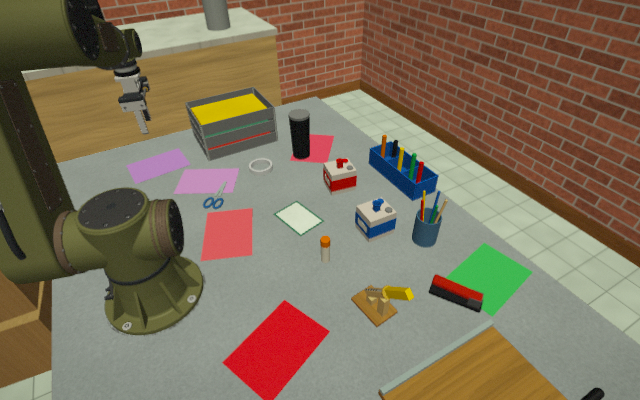

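View pics/top0.png

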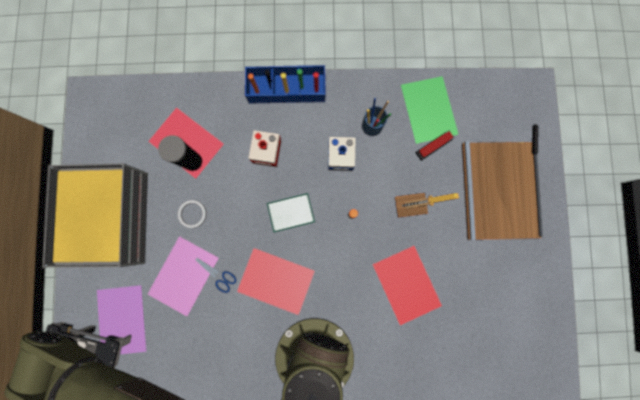

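```bash
cat > h.py <<'E'
from station import ctrl
import numpy as np, json
from scipy.spatial.transform import Rotation as Ro
GD=ctrl.grip_depth
def cur():
    o=ctrl.get_obs(); return np.array(o["ee_pos"]),Ro.from_euler("xyz",o["eef_rot"])
def down(yaw,tilt=0):  # tool down, tool x at azimuth yaw (deg), then turned by tilt (deg) about tool y
    return Ro.from_euler("xyz",[np.pi,0,np.radians(yaw)])*Ro.from_euler("y",tilt,degrees=True)
def tcp(grasp,R): return np.array(grasp)-R.apply([0,0,GD])
def plan(wps,g,start=None,vmax=55,wmax=.17):
    p,R=start or cur(); rows=[]
    for P,Q in wps:
        n=int(np.ceil(max(np.linalg.norm(P-p)*1e3/vmax,(R.inv()*Q).magnitude()/wmax,1)))
        for k in range(n,0,-1):
            t=np.round(R.inv().apply(P-p)/k*1e3,0 if n>1 else 1); w=np.round((R.inv()*Q).as_rotvec()/k,2 if n>1 else 3)
            rows.append([g,t.tolist(),w.tolist()]); p=p+R.apply(t)/1e3; R=R*Ro.from_rotvec(w)
    for i in range(0,len(rows),10): print(json.dumps(rows[i:i+10]))
    return p,R
E
python3 - <<'E'
from h import *
plan([(np.array([.40,.2,.26]),down(130)),(np.array([.45,-.1,.26]),down(96.6)),(np.array([.485,-.389,.22]),down(96.6))],0)
E
```

```text
[[0, [-43.0, -33.0, -7.0], [0.0, 0.0, 0.08]], [0, [-45.0, -29.0, -7.0], [0.0, 0.0, 0.08]], [0, [-47.0, -26.0, -7.0], [0.0, 0.0, 0.08]], [0, [-49.0, -22.0, -7.0], [0.0, -0.0, 0.08]], [0, [-51.0, -17.0, -7.0], [0.0, -0.0, 0.08]], [0, [-52.0, -13.0, -7.0], [0.0, -0.0, 0.08]], [0, [-53.0, -9.0, -6.0], [0.0, -0.0, 0.08]], [0, [-54.0, -5.0, -7.0], [0.0, -0.0, 0.08]], [0, [-44.0, -26.0, 0.0], [0.0, -0.0, 0.1]], [0, [-46.0, -21.0, 0.0], [0.0, -0.0, 0.1]]]
[[0, [-48.0, -16.0, 0.0], [0.0, -0.0, 0.09]], [0, [-49.0, -12.0, 0.0], [0.0, -0.0, 0.1]], [0, [-51.0, -7.0, 0.0], [0.0, -0.0, 0.09]], [0, [-51.0, -3.0, 0.0], [0.0, -0.0, 0.1]], [0, [-48.0, 0.0, 7.0], [0.0, -0.0, -0.0]], [0, [-49.0, 0.0, 7.0], [0.0, -0.0, -0.0]], [0, [-48.0, 0.0, 7.0], [0.0, -0.0, -0.0]], [0, [-49.0, 1.0, 6.0], [0.0, -0.0, -0.0]], [0, [-48.0, 0.0, 7.0], [0.0, -0.0, -0.0]], [0, [-49.0, 1.0, 6.0], [0.0, -0.0, -0.0]]]
```

Call:
{"fn": "carry_out", "kwargs": {
  "commands": [
    [0,[-43,-33,-7],[0,0,0.08]],
    [0,[-45,-29,-7],[0,0,0.08]],
    [0,[-47,-26,-7],[0,0,0.08]],
    [0,[-49,-22,-7],[0,0,0.08]],
    [0,[-51,-17,-7],[0,0,0.08]],
    [0,[-52,-13,-7],[0,0,0.08]],
    [0,[-53,-9,-6],[0,0,0.08]],
    [0,[-54,-5,-7],[0,0,0.08]],
    [0,[-44,-26,0],[0,0,0.1]],
    [0,[-46,-21,0],[0,0,0.1]]
  ]
}}

```text
time_s: 2.75
ee_pos: [0.4167, 0.0987, 0.2605]
eef_rot: [3.141, 0.0, 2.062]
force: [1.0, 0.2, -0.4]
grip_width: 0.0941
grip_force: 0.0
```

Call:
{"fn": "carry_out", "kwargs": {
  "commands": [
    [0,[-48,-16,0],[0,0,0.09]],
    [0,[-49,-12,0],[0,0,0.1]],
    [0,[-51,-7,0],[0,0,0.09]],
    [0,[-51,-3,0],[0,0,0.1]],
    [0,[-48,0,7],[0,0,0]],
    [0,[-49,0,7],[0,0,0]],
    [0,[-48,0,7],[0,0,0]],
    [0,[-49,1,6],[0,0,0]],
    [0,[-48,0,7],[0,0,0]],
    [0,[-49,1,6],[0,0,0]]
  ]
}}

```text
time_s: 4.0
ee_pos: [0.4855, -0.3909, 0.2202]
eef_rot: [3.142, -0.0, 1.686]
force: [0.4, 0.1, -0.6]
grip_width: 0.0937
grip_force: 0.0
```

Call:
{"fn": "carry_out", "kwargs": {
  "commands": [
    [0,[0,0,0],[0,0,0]],
    [0,[0,0,0],[0,0,0]]
  ]
}}

```text
time_s: 4.25
ee_pos: [0.4855, -0.3888, 0.2204]
eef_rot: [-3.141, -0.0, 1.686]
force: [0.1, 0.2, 0.6]
grip_width: 0.094
grip_force: 0.0
```

Run:
```python
from h import *
import cv2
p=ctrl.camera("wrist"); cv2.imwrite("pics/w1.png",p["img"])
for t in ["rod_grip","rod_collar","rod_tip","stand"]:
  for k in range(2):
    for d in ctrl.place_of(t,"wrist")[:2]: print(t,np.round(d["at"],4),round(d["score"],2))
    if k==0: ctrl.camera("wrist")
p,R=cur();print(p,np.degrees(R.as_euler("xyz")),ctrl.get_obs()["qpos"])
```

```text
rod_grip [ 0.4883 -0.3906  0.1331] 0.6
rod_grip [ 0.4873 -0.3912  0.1323] 0.6
rod_collar [ 0.4783 -0.3563  0.1023] 0.86
rod_collar [ 0.4803 -0.3563  0.1014] 0.74
rod_tip [ 0.4733 -0.2863  0.028 ] 0.8
rod_tip [ 0.4708 -0.2864  0.0303] 0.89
stand [ 0.4768 -0.3238  0.0014] 0.67
stand [ 0.4752 -0.3254  0.002 ] 0.84
[ 0.48552498 -0.3893027   0.22045042] [ 1.79998880e+02 -2.32191936e-03  9.65876910e+01] [-7.34712048e-01  4.53680120e-01  1.27649627e+00  4.19677799e-05
  1.41143380e+00 -8.49695606e-01]
```

View pics/w1.png

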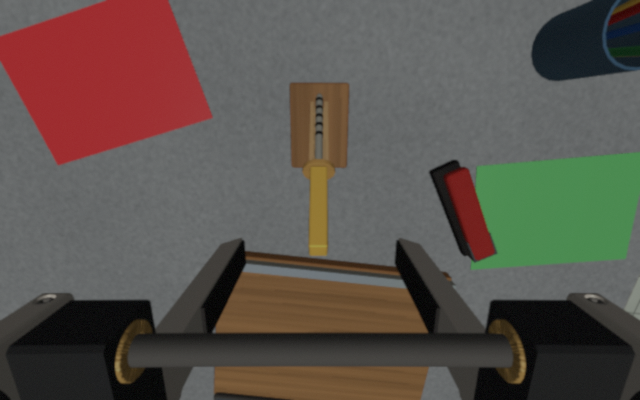

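Call:
{"fn": "carry_out", "kwargs": {
  "commands": [
    [0,[-1,1.5,35],[0,0,0]],
    [0,[0,0,40],[0,0,0]],
    [0,[0,0,32],[0,0,0]],
    [0,[0,0,0],[0,0,0]],
    [1,[0,0,0],[0,0,0]],
    [1,[0,0,0],[0,0,0]],
    [1,[0,0,0],[0,0,0]],
    [1,[0,0,0],[0,0,0]],
    [1,[0,0,0],[0,0,0]],
    [1,[0,0,0],[0,0,0]]
  ],
  "squeeze": 40
}}

```text
time_s: 6.15
ee_pos: [0.4871, -0.3901, 0.1135]
eef_rot: [-3.142, -0.0, 1.686]
force: [-0.1, -0.0, -0.6]
grip_width: 0.0375
grip_force: 0.0
```

Call:
{"fn": "carry_out", "kwargs": {
  "commands": [
    [1,[0,0,0],[0,0,0]],
    [1,[0,0,0],[0,0,0]],
    [1,[0,0,0],[0,0,0]],
    [1,[0,0,0],[0,0,0]],
    [1,[0,0,0],[0,0,0]]
  ]
}}

```text
time_s: 6.78
ee_pos: [0.4867, -0.3902, 0.1134]
eef_rot: [-3.141, -0.0, 1.686]
force: [-4.9, -1.0, 1.0]
grip_width: 0.0159
grip_force: 39.7
```

Call:
{"fn": "carry_out", "kwargs": {
  "commands": [
    [1,[0,0,-10],[0,0,0]],
    [1,[0,0,-20],[0,0,0]],
    [1,[0,0,-30],[0,0,0]],
    [1,[0,0,-40],[0,0,0]],
    [1,[0,0,-40],[0,0,0]],
    [1,[0,0,0],[0,0,0]]
  ]
}}

```text
time_s: 7.52
ee_pos: [0.4883, -0.3906, 0.2575]
eef_rot: [3.136, 0.005, 1.686]
force: [0.2, -0.4, -1.2]
grip_width: 0.0158
grip_force: 39.8
```

Run:
```python
from h import *
import cv2
for c in ["side","top","wrist"]:
  for k in range(2):
    p=ctrl.camera(c)
    for t in ["rod_grip","rod_collar","rod_tip"]:
      for d in ctrl.place_of(t,c)[:1]: print(c,t,np.round(d["at"],4),round(d["score"],2))
  if c=="side": cv2.imwrite("pics/s2.png",cv2.resize(p["img"][150:350,300:620],None,fx=2,fy=2))
p,R=cur();print(p,np.degrees(R.as_euler("xyz")))
g=p+R.apply([0,0,GD]);d=R.apply([1,0,1])/2**.5;print("expect grip",g,"collar",g+.045*d,"tip",g+.145*d)
for c in ["side","top"]:
  p=ctrl.camera(c)
  for t in ["red_can_mouth","card_center","blue_can_mouth"]:
      for d in ctrl.place_of(t,c)[:1]: print(c,t,np.round(d["at"],4),round(d["score"],2))
```

```text
side rod_grip [ 0.4865 -0.3892  0.2749] 0.6
side rod_collar [ 0.4829 -0.3561  0.2447] 0.57
side rod_tip [ 0.4755 -0.2904  0.1722] 0.85
side rod_collar [ 0.4796 -0.3558  0.2411] 0.91
side rod_tip [ 0.4745 -0.2894  0.1707] 0.78
top rod_grip [ 0.4822 -0.3855  0.2733] 0.75
top rod_collar [ 0.4858 -0.3553  0.2389] 0.56
top rod_tip [ 0.4723 -0.2862  0.1711] 0.66
top rod_grip [ 0.6418 -0.0985  0.0036] 0.65
top rod_collar [ 0.4828 -0.387   0.2748] 0.63
top rod_tip [ 0.4732 -0.2864  0.1678] 0.73
wrist rod_grip [ 0.4903 -0.3936  0.2713] 0.7
wrist rod_collar [ 0.483  -0.3584  0.2399] 0.7
wrist rod_tip [ 0.4729 -0.2856  0.1718] 0.88
wrist rod_grip [ 0.4937 -0.3904  0.2735] 0.94
wrist rod_collar [ 0.4803 -0.3543  0.2423] 0.72
wrist rod_tip [ 0.471  -0.2848  0.1704] 0.58
[ 0.48712474 -0.39015611  0.25345263] [1.79999351e+02 2.91950741e-03 9.65900635e+01]
expect grip [ 0.48712442 -0.39015518  0.27225263] collar [ 0.48347317 -0.35854719  0.24043121] tip [ 0.47535927 -0.2883072   0.16971692]
side red_can_mouth [0.66   0.1497 0.1103] 0.69
side card_center [0.4554 0.0719 0.0011] 0.78
side blue_can_mouth [ 0.6435 -0.0965  0.1089] 0.88
top red_can_mouth [0.6598 0.142  0.1083] 0.95
top card_center [0.4582 0.0708 0.0023] 0.68
top blue_can_mouth [ 0.6365 -0.0987  0.1078] 0.92
```

View pics/s2.png

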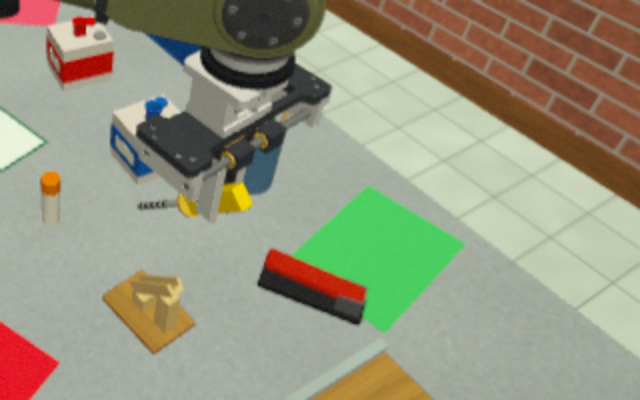

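Run:
```python
from h import *
A=down(140,-25); B=down(192,-45)
s=plan([(tcp([.46,-.12,.34],A),A),(tcp([.64,.12,.33],B),B),(tcp([.660,.146,.290],B),B)],1)
```

```text
[[1, [44.0, 2.0, -12.0], [-0.03, -0.07, -0.12]], [1, [43.0, 7.0, -14.0], [-0.03, -0.07, -0.13]], [1, [40.0, 13.0, -17.0], [-0.03, -0.07, -0.12]], [1, [37.0, 18.0, -19.0], [-0.03, -0.07, -0.13]], [1, [33.0, 24.0, -22.0], [-0.02, -0.07, -0.12]], [1, [29.0, 28.0, -23.0], [-0.03, -0.06, -0.13]], [1, [3.0, 52.0, -0.0], [-0.09, -0.05, -0.12]], [1, [-3.0, 51.0, 5.0], [-0.09, -0.05, -0.13]], [1, [-10.0, 50.0, 9.0], [-0.08, -0.06, -0.12]], [1, [-15.0, 47.0, 14.0], [-0.09, -0.05, -0.13]]]
[[1, [-20.0, 44.0, 19.0], [-0.08, -0.06, -0.12]], [1, [-23.0, 40.0, 24.0], [-0.09, -0.05, -0.13]], [1, [10.1, 20.8, 46.1], [0.003, -0.004, 0.003]]]
```

Call:
{"fn": "carry_out", "kwargs": {
  "commands": [
    [1,[44,2,-12],[-0.03,-0.07,-0.12]],
    [1,[43,7,-14],[-0.03,-0.07,-0.13]],
    [1,[40,13,-17],[-0.03,-0.07,-0.12]],
    [1,[37,18,-19],[-0.03,-0.07,-0.13]],
    [1,[33,24,-22],[-0.02,-0.07,-0.12]],
    [1,[29,28,-23],[-0.03,-0.06,-0.13]],
    [1,[3,52,0],[-0.09,-0.05,-0.12]],
    [1,[-3,51,5],[-0.09,-0.05,-0.13]],
    [1,[-10,50,9],[-0.08,-0.06,-0.12]],
    [1,[-15,47,14],[-0.09,-0.05,-0.13]]
  ]
}}

```text
time_s: 10.38
ee_pos: [0.5913, 0.0415, 0.3195]
eef_rot: [3.092, 0.667, 3.03]
force: [0.7, -0.2, -1.5]
grip_width: 0.0156
grip_force: 39.9
```

Call:
{"fn": "carry_out", "kwargs": {
  "commands": [
    [1,[-20,44,19],[-0.08,-0.06,-0.12]],
    [1,[-23,40,24],[-0.09,-0.05,-0.13]],
    [1,[10,21,46],[0,0,0]],
    [1,[0,0,0],[0,0,0]],
    [1,[0,0,0],[0,0,0]]
  ]
}}

```text
time_s: 11.0
ee_pos: [0.6729, 0.1488, 0.2779]
eef_rot: [-3.141, 0.782, -2.928]
force: [-0.1, 0.5, -0.6]
grip_width: 0.0158
grip_force: 39.9
```

Run:
```python
from h import *
import cv2
for c in ["side","top","wrist"]:
  for k in range(3):
    p=ctrl.camera(c)
    for t in ["rod_collar","rod_tip","red_can_mouth"]:
      for d in ctrl.place_of(t,c)[:1]: print(c,t,np.round(d["at"],4),round(d["score"],2))
  cv2.imwrite(f"pics/{c}3.png",p["img"])
p,R=cur();print(p,R.as_matrix().round(3),ctrl.get_obs()["qpos"])
g=p+R.apply([0,0,GD]);d=R.apply([1,0,1])/2**.5;print("expect grip",g,"collar",g+.045*d,"tip",g+.145*d)
```

```text
side rod_collar [0.6592 0.1468 0.2427] 0.45
side rod_tip [ 0.6686 -0.4076  0.0009] 0.73
side red_can_mouth [0.6568 0.1466 0.1085] 0.91
side rod_collar [0.6564 0.1475 0.2488] 0.66
side rod_tip [0.6579 0.146  0.1453] 0.66
side red_can_mouth [0.6582 0.1483 0.1105] 0.71
side rod_collar [0.6584 0.1454 0.2417] 0.47
side rod_tip [0.6601 0.1422 0.1449] 0.64
side red_can_mouth [ 7.461e-01 -2.002e-01  1.000e-04] 0.66
top rod_collar [0.6601 0.1441 0.2402] 0.4
top rod_tip [ 0.7492 -0.2071 -0.0024] 0.2
top red_can_mouth [0.6601 0.1443 0.1081] 0.54
top rod_collar [0.6596 0.1472 0.2405] 0.68
top red_can_mouth [0.6618 0.1444 0.1121] 0.46
top rod_collar [0.6596 0.1447 0.2419] 0.43
top rod_tip [ 0.6389 -0.0962  0.0036] 0.58
top red_can_mouth [0.6594 0.1435 0.1134] 0.62
wrist rod_collar [0.6576 0.1439 0.2448] 0.91
wrist rod_tip [0.6582 0.1463 0.1446] 0.97
wrist red_can_mouth [0.6625 0.1476 0.1053] 0.83
wrist rod_collar [0.6568 0.1472 0.2441] 0.85
wrist rod_tip [0.6569 0.1456 0.1447] 0.67
wrist red_can_mouth [0.6648 0.147  0.1055] 0.77
wrist rod_collar [0.6555 0.1447 0.2464] 0.89
wrist rod_tip [0.6623 0.1438 0.105 ] 0.74
wrist red_can_mouth [0.6605 0.1456 0.107 ] 0.98
[0.67295577 0.14895318 0.27691172] [[-0.694 -0.212  0.688]
 [-0.15   0.977  0.149]
 [-0.704 -0.    -0.71 ]] [ 0.14620952  0.19151973  1.67280945  0.09840928  0.49886968 -1.70499282]
expect grip [0.66001273 0.14615393 0.29025645] collar [0.6598451  0.14610867 0.24525679] tip [0.65947259 0.14600807 0.14525753]
```

View pics/wrist3.png

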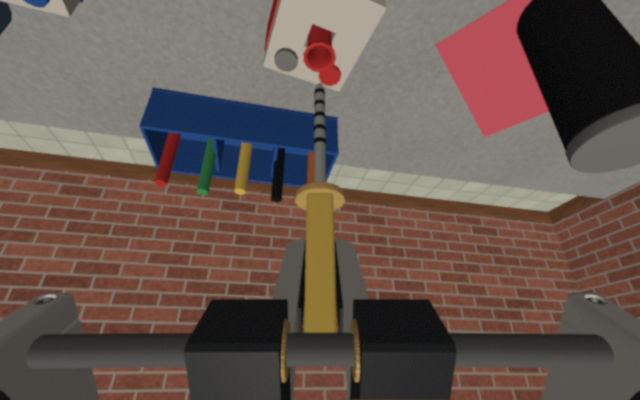

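Run:
```python
from h import *
import cv2
p=ctrl.camera("wrist");K=p["camera_matrix"];k1=p["k1"];dist=np.array([k1,0,0,0,0.])
P=np.array([[.6595,.1460,.14525],[.6598,.1461,.24525],[.6605,.146,.110],[.6605,.141,.110],[.6655,.146,.110]])
print(cv2.projectPoints(P,p["rvec"],p["tvec"],K,dist)[0].round(1).squeeze())
R=cv2.Rodrigues(p["rvec"])[0];C=-R.T@p["tvec"].ravel()
hsv=cv2.cvtColor(p["img"],cv2.COLOR_BGR2HSV)
m=ctrl.outline_of("red_can_mouth","wrist")
if m: ys,xs=np.where(m[0]["region"]);print("region",m[0]["score"],xs.min(),xs.max(),ys.min(),ys.max())
u=cv2.undistortPoints(np.array([[[319.,57.]]]),K,dist).ravel()
r=R.T@np.array([*u,1]);print("mouth at",C+r*(.110-C[2])/r[2])
cv2.imwrite("pics/w4.png",cv2.resize(p["img"][0:200,220:440],None,fx=3,fy=3,interpolation=cv2.INTER_CUBIC))
```

```text
[[319.3  89.5]
 [319.3 199.4]
 [319.1  61.1]
 [313.3  60. ]
 [317.8  66.1]]
region 0.82 264 385 0 90
mouth at [0.6567268  0.14512987 0.11      ]
```

View pics/w4.png

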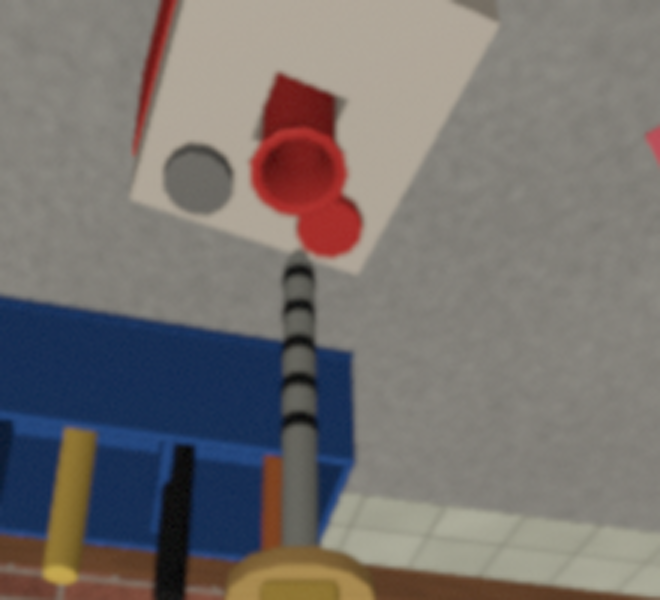

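Call:
{"fn": "carry_out", "kwargs": {
  "commands": [
    [1,[14,0,14],[0,0,0]],
    [1,[14,0,14],[0,0,0]],
    [1,[10,0,10],[0,0,0]],
    [1,[10,0,10],[0,0,0]],
    [1,[0,0,0],[0,0,0]]
  ]
}}

```text
time_s: 13.52
ee_pos: [0.6725, 0.1489, 0.2079]
eef_rot: [-3.141, 0.78, -2.928]
force: [0.2, 0.4, -0.5]
grip_width: 0.0158
grip_force: 39.9
```

Run:
```python
from h import *
import cv2
for c in ["side","wrist"]:
  p=ctrl.camera(c)
  for t in ["rod_collar","red_can_mouth"]:
      for d in ctrl.place_of(t,c)[:1]: print(c,t,np.round(d["at"],4),round(d["score"],2))
  a=p["img"][0:150,240:400] if c=="wrist" else p["img"][120:220,260:420]
  cv2.imwrite(f"pics/{c}5.png",cv2.resize(a,None,fx=4,fy=4,interpolation=cv2.INTER_CUBIC))
p,R=cur();g=p+R.apply([0,0,GD]);d=R.apply([1,0,1])/2**.5;print("collar",g+.045*d,"tip",g+.145*d,ctrl.get_obs()["force"])
```

```text
side rod_collar [0.6584 0.1479 0.1732] 0.58
side red_can_mouth [0.6583 0.1486 0.1106] 0.73
wrist rod_collar [0.6567 0.1481 0.1763] 0.85
wrist red_can_mouth [0.6605 0.1474 0.1112] 0.8
collar [0.65980476 0.14611124 0.17806251] tip [0.6595296  0.1460234  0.07806292] [ 1.13821629 -0.20887637 -0.86292313]
```

View pics/wrist5.png

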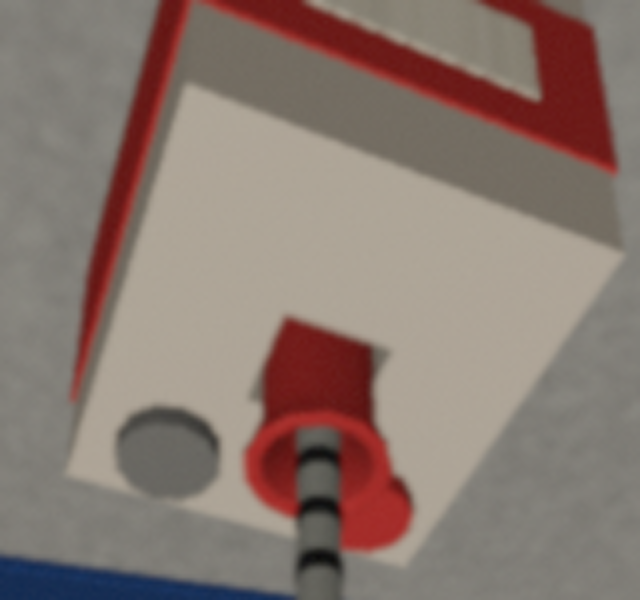

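The tip is inside the flare, around (318,430) in the crop, with no side force. I'll keep going down.

Call:
{"fn": "carry_out", "kwargs": {
  "commands": [
    [1,[10,0,10],[0,0,0]],
    [1,[10,0,10],[0,0,0]],
    [1,[10,0,10],[0,0,0]],
    [1,[9,0,9],[0,0,0]],
    [1,[4,0,4],[0,0,0]],
    [1,[2,0,2],[0,0,0]],
    [1,[0,0,0],[0,0,0]]
  ]
}}

```text
time_s: 14.7
ee_pos: [0.6725, 0.1489, 0.1455]
eef_rot: [-3.141, 0.782, -2.928]
force: [-1.5, 0.8, -0.9]
grip_width: 0.0159
grip_force: 39.9
```

Call:
{"fn": "carry_out", "kwargs": {
  "commands": [
    [1,[2,0,2],[0,0,0]],
    [1,[1,0,1],[0,0,0]],
    [1,[0,0,0],[0,0,0]]
  ]
}}

```text
time_s: 15.08
ee_pos: [0.6734, 0.1489, 0.1431]
eef_rot: [-3.141, 0.785, -2.928]
force: [-2.4, -0.8, 7.3]
grip_width: 0.0154
grip_force: 40.0
```

Call:
{"fn": "carry_out", "kwargs": {
  "commands": [
    [1,[1,0,1],[0,0,0]],
    [1,[0,0,0],[0,0,0]],
    [1,[0,0,0],[0,0,0]]
  ]
}}

```text
time_s: 15.45
ee_pos: [0.6739, 0.149, 0.143]
eef_rot: [-3.141, 0.788, -2.928]
force: [-6.7, -0.7, 14.4]
grip_width: 0.0157
grip_force: 40.0
```

Call:
{"fn": "carry_out", "kwargs": {
  "commands": [
    [1,[0.5,0,0.5],[0,0,0]],
    [1,[0,0,0],[0,0,0]],
    [1,[0,0,0],[0,0,0]]
  ]
}}

```text
time_s: 15.82
ee_pos: [0.6742, 0.149, 0.1431]
eef_rot: [-3.14, 0.789, -2.928]
force: [-9.1, -1.8, 19.2]
grip_width: 0.016
grip_force: 40.0
```

Run:
```python
from h import *
import cv2
a=[]
for c in ["side","wrist"]:
  p=ctrl.camera(c)
  for t in ["rod_collar","rod_grip"]:
      for d in ctrl.place_of(t,c)[:1]: print(c,t,np.round(d["at"],4),round(d["score"],2))
  y,x=(130,290) if c=="side" else (20,255)
  w=(100,100) if c=="side" else (200,130)
  a.append(cv2.resize(p["img"][y:y+w[0],x:x+w[1]],(390,600) if c=="wrist" else (400,400),interpolation=cv2.INTER_CUBIC))
a[0]=cv2.copyMakeBorder(a[0],0,200,0,0,cv2.BORDER_CONSTANT)
cv2.imwrite("pics/c6.png",np.hstack(a)); print(ctrl.get_obs()["force"],ctrl.get_obs()["ee_pos"])
```

```text
side rod_collar [0.6586 0.1443 0.1092] 0.62
side rod_grip [0.6623 0.1454 0.1552] 0.41
wrist rod_collar [0.6585 0.1466 0.113 ] 0.9
wrist rod_grip [0.6667 0.1446 0.1551] 0.79
[-10.13836475  -1.3763685   19.30394528] [0.67416171 0.14902965 0.14301877]
```

View pics/c6.png

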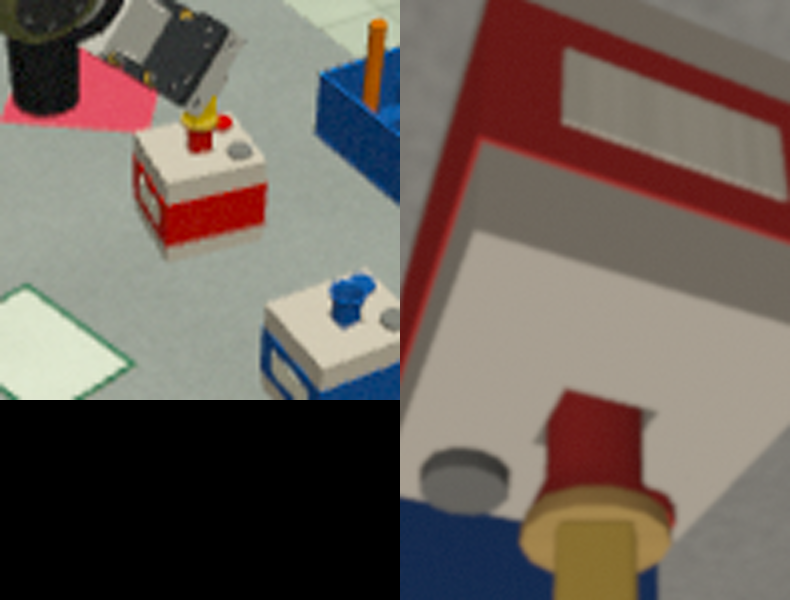

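The collar sits on the rim in both views, at about (200,122) from the side and (595,520) from the wrist. A rising upward force also points to a hard stop, so I'll draw it out.

Call:
{"fn": "carry_out", "kwargs": {
  "commands": [
    [1,[-3,0,-3],[0,0,0]],
    [1,[-8,0,-8],[0,0,0]],
    [1,[-14,0,-14],[0,0,0]],
    [1,[-14,0,-14],[0,0,0]],
    [1,[-16,0,-16],[0,0,0]],
    [1,[-20,0,-20],[0,0,0]],
    [1,[-20,0,-20],[0,0,0]],
    [1,[-20,0,-20],[0,0,0]],
    [1,[-16,0,-16],[0,0,0]],
    [1,[0,0,0],[0,0,0]]
  ]
}}

```text
time_s: 17.38
ee_pos: [0.6734, 0.149, 0.3264]
eef_rot: [-3.141, 0.784, -2.928]
force: [-0.4, -0.1, -0.8]
grip_width: 0.0159
grip_force: 40.0
```

Run:
```python
from h import *
for c in ["side","wrist"]:
  p=ctrl.camera(c)
  for t in ["rod_collar","rod_tip","rod_grip"]:
      for d in ctrl.place_of(t,c)[:1]: print(c,t,np.round(d["at"],4),round(d["score"],2))
p,R=cur();g=p+R.apply([0,0,GD]);d=R.apply([1,0,1])/2**.5;print("grip",g,"collar",g+.045*d,"tip",g+.145*d)
# final: rod level, tip over card 0.11 above, pointing az
az=100; F=down(az,45); dv=np.array([np.cos(np.radians(az)),np.sin(np.radians(az)),0])
G=np.array([.457,.071,.112])-.145*dv; print("G",G)
M=down(150,0); s=plan([(tcp([.57,.02,.33],M),M),(tcp(G+[0,0,.12],F),F),(tcp(G,F),F)],1)
```

```text
side rod_collar [ 4.558e-01  7.040e-02 -2.000e-04] 0.68
side rod_tip [0.6625 0.1459 0.1948] 0.62
side rod_grip [0.6601 0.1423 0.3373] 0.6
wrist rod_collar [0.6586 0.1458 0.2885] 0.79
wrist rod_grip [0.6689 0.1457 0.3351] 0.88
grip [0.6601196  0.14621459 0.33692944] collar [0.65991021 0.14616451 0.29192995] tip [0.65944489 0.14605323 0.1919311 ]
G [ 0.48217899 -0.07179712  0.112     ]
[[1, [14.0, -15.0, -12.0], [0.04, 0.11, 0.1]], [1, [14.0, -17.0, -9.0], [0.04, 0.11, 0.1]], [1, [13.0, -18.0, -7.0], [0.04, 0.1, 0.1]], [1, [12.0, -20.0, -5.0], [0.04, 0.11, 0.1]], [1, [10.0, -21.0, -3.0], [0.04, 0.1, 0.1]], [1, [8.0, -22.0, -2.0], [0.04, 0.11, 0.1]], [1, [6.0, -23.0, 0.0], [0.05, 0.1, 0.1]], [1, [6.0, -16.0, 13.0], [-0.05, 0.11, 0.12]], [1, [2.0, -17.0, 13.0], [-0.05, 0.1, 0.12]], [1, [-1.0, -18.0, 12.0], [-0.05, 0.11, 0.12]]]
[[1, [-5.0, -18.0, 11.0], [-0.05, 0.1, 0.12]], [1, [-8.0, -18.0, 9.0], [-0.05, 0.11, 0.12]], [1, [-11.0, -17.0, 7.0], [-0.05, 0.1, 0.11]], [1, [-13.0, -17.0, 6.0], [-0.04, 0.11, 0.12]], [1, [-28.0, 0.0, 28.0], [-0.0, -0.0, -0.0]], [1, [-29.0, 0.0, 28.0], [-0.0, -0.0, -0.0]], [1, [-28.0, 1.0, 28.0], [-0.0, -0.0, -0.0]]]
```

Call:
{"fn": "carry_out", "kwargs": {
  "commands": [
    [1,[14,-15,-12],[0.04,0.11,0.1]],
    [1,[14,-17,-9],[0.04,0.11,0.1]],
    [1,[13,-18,-7],[0.04,0.1,0.1]],
    [1,[12,-20,-5],[0.04,0.11,0.1]],
    [1,[10,-21,-3],[0.04,0.1,0.1]],
    [1,[8,-22,-2],[0.04,0.11,0.1]],
    [1,[6,-23,0],[0.05,0.1,0.1]],
    [1,[6,-16,13],[-0.05,0.11,0.12]],
    [1,[2,-17,13],[-0.05,0.1,0.12]],
    [1,[-1,-18,12],[-0.05,0.11,0.12]]
  ]
}}

```text
time_s: 19.02
ee_pos: [0.5312, -0.0133, 0.2719]
eef_rot: [3.051, -0.338, 2.266]
force: [-0.3, 0.5, -0.0]
grip_width: 0.016
grip_force: 40.0
```

Call:
{"fn": "carry_out", "kwargs": {
  "commands": [
    [1,[-5,-18,11],[-0.05,0.1,0.12]],
    [1,[-8,-18,9],[-0.05,0.11,0.12]],
    [1,[-11,-17,7],[-0.05,0.1,0.11]],
    [1,[-13,-17,6],[-0.04,0.11,0.12]],
    [1,[0,0,0],[0,0,0]],
    [1,[0,0,0],[0,0,0]]
  ]
}}

```text
time_s: 19.77
ee_pos: [0.48, -0.0583, 0.2196]
eef_rot: [-3.14, -0.785, 1.746]
force: [0.2, -0.3, -0.5]
grip_width: 0.0159
grip_force: 40.0
```

Run:
```python
from h import *
p,R=cur();g=p+R.apply([0,0,GD]);d=R.apply([1,0,1])/2**.5;print(p,"grip",g,"tip",g+.145*d,d,ctrl.get_obs()["qpos"])
az=100; F=down(az,45); dv=np.array([np.cos(np.radians(az)),np.sin(np.radians(az)),0])
G=np.array([.457,.071,.112])-.145*dv
plan([(tcp(G,F),F)],1,vmax=35)
```

```text
[ 0.47999182 -0.05827663  0.21958412] grip [ 0.48233354 -0.07135559  0.23288439] tip [0.45695228 0.0714057  0.23281157] [-1.75043139e-01  9.84560637e-01 -5.02213446e-04] [-0.51176105  0.40309737  1.53868706  0.58582473  1.73376052 -0.75210776]
[[1, [-21.0, -0.0, 21.0], [-0.0, 0.0, 0.0]], [1, [-22.0, -0.0, 21.0], [-0.0, 0.0, 0.0]], [1, [-21.0, -0.0, 22.0], [-0.0, 0.0, 0.0]], [1, [-22.0, -0.0, 21.0], [-0.0, 0.0, 0.0]]]
```

Call:
{"fn": "carry_out", "kwargs": {
  "commands": [
    [1,[-21,0,21],[0,0,0]],
    [1,[-22,0,21],[0,0,0]],
    [1,[-21,0,22],[0,0,0]],
    [1,[-15,0,15],[0,0,0]],
    [1,[0,0,0],[0,0,0]],
    [1,[0,0,0],[0,0,0]],
    [1,[0,0,0],[0,0,0]],
    [1,[0,0,0],[0,0,0]]
  ]
}}

```text
time_s: 20.78
ee_pos: [0.4794, -0.0583, 0.108]
eef_rot: [-3.139, -0.786, 1.743]
force: [-0.1, -0.3, -0.8]
grip_width: 0.0158
grip_force: 40.0
```

Run:
```python
from h import *
import cv2
for c in ["side","top","wrist"]:
  p=ctrl.camera(c)
  for t in ["rod_tip","rod_collar","card_center","glue_stick"]:
      for d in ctrl.place_of(t,c)[:1]: print(c,t,np.round(d["at"],4),round(d["score"],2))
  if c=="side": cv2.imwrite("pics/s7.png",cv2.resize(p["img"][100:340,200:520],None,fx=2,fy=2))
p,R=cur();g=p+R.apply([0,0,GD]);d=R.apply([1,0,1])/2**.5;print("tip",g+.145*d,d,ctrl.get_obs()["joint_vel"].round(4))
```

```text
side rod_tip [0.4569 0.0722 0.1246] 0.68
side rod_collar [ 0.4726 -0.0214  0.122 ] 0.41
side card_center [0.4597 0.072  0.0019] 0.79
side glue_stick [ 0.4437 -0.1297 -0.0041] 0.56
top rod_tip [0.4549 0.07   0.125 ] 0.78
top rod_collar [ 0.4728 -0.0296  0.1186] 0.7
top card_center [0.4598 0.0691 0.003 ] 0.66
top glue_stick [ 0.4419 -0.1279  0.0017] 0.53
wrist rod_tip [0.455  0.0745 0.1247] 0.61
wrist rod_collar [ 0.4697 -0.0225  0.1198] 0.66
wrist card_center [4.594e-01 7.530e-02 1.000e-04] 0.84
tip [0.45631605 0.07151379 0.12096899] [-0.17372095  0.98479371  0.0015452 ] [-0.0023 -0.0003  0.0014  0.0007  0.0004 -0.0012]
```

View pics/s7.png

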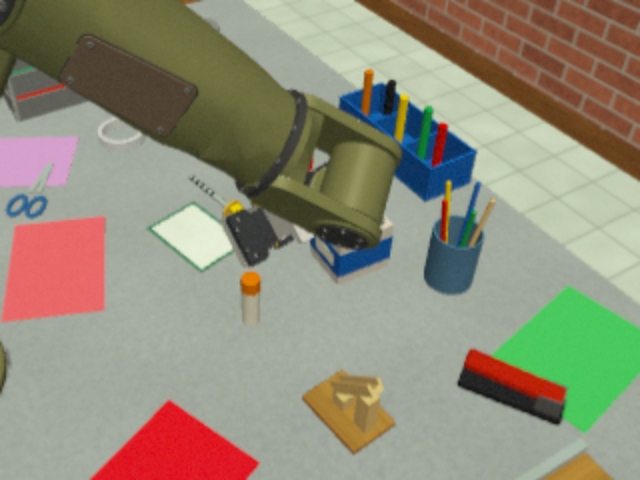

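The side view shows the rod level, with its tip at (193,178) projecting above the card. The glue stick still stands at (250,297). The tip is about 120 mm above the card and centred, and everything is still, so I'm handing in.

```bash
python3 -c "
from station import ctrl
print(ctrl.hand_in())"
```

```text
the job is handed in; nothing more can be done
None
```

I dipped the rod in the red can until its collar stopped on the rim, drew it out, and handed in holding it level about 120 mm above the centre of the card (allowed 60–150 mm); no verdict came back.

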